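Put the gabled model house away in the plan drawer

TASK

Pick up the model house with the pitched roof and set it upright on the floor of the open drawer, lowering it in rather than dropping it. Then slide the drawer fully shut with the house standing inside. Leave the flat-roofed model where it stands.

Things in the scene. Friction and masses are not known exactly. Their poses are not given: they have to be found in the camera images.
- house: The model house to put away: solid white block with thin brown card on its roof, 84 mm long (its x, the ridge direction) by 54 mm wide (its y), plain vertical walls 38 mm high, 45-degree pitched roof with its ridge 68 mm high. About 130 g. Origin: centre of the underside; z up. It stands upright on the table. Upright in the drawer it passes under the chest's top with 14 mm to spare.
- block: Bystander, not to be moved: solid white model of the same 84 x 54 mm footprint (x, y), with a flat roof 50 mm high and a small 22 x 26 mm box on top reaching 62 mm. Origin: centre of the underside; z up. It stands 120 mm or more (centre to centre) from the house.
- chest_drawer0 (a joint): Drawer of a fixed white chest (116 mm high, 260 wide, 320 deep) at the robot's left, its front facing roughly the robot's right. Value: opening in m, 0 = shut on its stop; starts 0.16 to 0.20. Slides level, 1 N friction, no spring. Its floor is 22 mm above the table, side walls reach 94, the front panel 104. The chest's top covers all that lies past x = 50 mm + opening, measured from the handle point.
- chest_drawer0_handle (a point): Centre of the drawer's handle, a level bar 11 mm thick, 120 mm long along y, 78 mm above the table; it moves with the drawer. x points straight into the chest (the way the drawer shuts), y along the front, z up. From here the front's outer face is at x = 35 mm; the drawer's clear inside spans x = 56 to 331 mm, y = -109 to 109 mm, its floor at z = -56 mm. The bar is clear of the front by 29 mm.
Not all that is in view belongs to the job. Leave any blue or red look-alike of the house alone.

How it is judged:
On the way:
1. the pitched-roof house stands upright on the floor of the drawer while the drawer is still open (more than 60 mm) (x of house in the frame of chest_drawer0_handle between 0.07 and 0.32 m and y of house in the frame of chest_drawer0_handle between -0.1 and 0.1 m and z of house in the frame of chest_drawer0_handle between -0.067 and -0.046 m and angle between house's own z axis and vertical below 0.2 rad and value of joint chest_drawer0 above 0.06 m), for 0.2 s.
At the end, for the whole second after the job is handed in: The drawer is shut to within 12 mm of its stop and the pitched-roof house is at rest inside it, upright to within 11 degrees and standing on the drawer's floor (underside within about 10 mm of it) (x of house in the frame of chest_drawer0_handle between 0.07 and 0.32 m and y of house in the frame of chest_drawer0_handle between -0.1 and 0.1 m and z of house in the frame of chest_drawer0_handle between -0.067 and -0.046 m and angle between house's own z axis and vertical below 0.2 rad and value of joint chest_drawer0 below 0.012 m and linear speed of house below 0.02 m/s and angular speed of house below 0.2 rad/s); the robot touches nothing.
It fails at once if the flat-roofed model is moved more than 20 mm or tipped more than 15 degrees (distance of block from where it was at the start of the episode above 0.02 m or angle between block's own z axis and vertical above 0.26 rad).
It fails at once if the house is dropped: it falls free over the drawer with its underside more than 20 mm above the drawer's floor (x of house in the frame of chest_drawer0_handle between 0.07 and 0.32 m and y of house in the frame of chest_drawer0_handle between -0.1 and 0.1 m and z of house in the frame of chest_drawer0_handle above -0.036 m and contact force between house and anything else below 0.05 N).
It also fails if it takes over 56 s, if anything falls off the work surface, if the arm or the gripper's body presses on something with over 40 N, if the wrist force passes 120 N, or if a joint passes its speed limit or range.

ROBOT

A 7-joint arm with a two-finger parallel gripper is mounted at the origin on the work surface. World frame = base frame: x ahead of the robot, y to its left, z up, the work surface at z = 0. Lengths are in m, angles in rad, forces in N, time in s.
With the tool pointing down it reaches from about 0.425 to 0.925 m from the base axis. Payload 6.8 kg.
Tool frame: the origin (TCP) lies at the very end of the fingers, on their centre line; the grasp point (between the pads) lies bot.grip_depth behind it (bot.grip_depth is the distance from the TCP to the grasp point, in m); z points along the fingers, y is the line along which they close (so a half turn about z gives the same grasp; the last joint's range is limited). The gripper opens to 88 mm and grips with 3 to 60 N. Pads are 20 mm wide; open, the fingers measure 115 mm over their backs; the gripper's body (75 mm by 178 mm) begins 61 mm behind the grasp point.
Start: joints at [1.147, 0.477, 0.022, 1.555, -0.011, 1.109, -0.083], TCP at [0.21, -0.642, 0.223] pointing down, gripper open.
Joint ranges: [-2.96, 2.96], [-0.34, 2.1], [-1.41, 1.46], [0.24, 2.44], [-1.37, 4.51], [0.17, 1.92], [-2.96, 2.96]. Speed limits (rad/s): [2.39, 2.39, 3.14, 3.14, 3.14, 3.14, 3.14].

INTERFACE

Orientations are given as a unit quaternion [w, x, y, z].
In Python, from workcell import monitor, viewer, ticket, bot gives the robot as it stands. The module is installed in compiled form; this text tells all that it offers.
- The arm moves only by the tool move_arm, never from a script. Its arguments are lists of equal length, an entry for each row: "claw": the opening in per cent of the stroke, from 0 (shut) to 100 (fully open); "delta_pos": the shift along the tool's x, y, z in m, a list of three; "turn": the turn about the tool's z in degrees. A call has 1 to 5 rows; each row is the pose to reach, as a shift and turn from the pose commanded when the call began, along the tool's axes at that moment; what a row does not reach only later rows make up. A row lasts 1/8 s, in which the tool goes at most 62.5 mm and 10.7 degrees, less where a joint would pass 70% of its speed; a pose out of reach is approached as far as the arm can. A call with a gripper value outside its range is refused whole. The fingers move at their own pace and stop on an object; "force" is the grip in N (left out, the last holds). Time passes only in rows, so rows that repeat a pose let the fingers close. It gives the time, the measured TCP pose, the force, the opening and the grip force at its end, in the units of the state.
- monitor.state(): the state, without advancing time (a new reading comes with each control period).
- viewer.capture(name): name is "side" or "top"; returns (picture, depth): 384x512x3 uint8, red, green, blue; 384x512 float32, m along the optical axis (not along the pixel's ray), 0 where there is no reading.
- viewer.camera_params(name): a dict with "fx", "fy", "cx", "cy" (pixels), "xyz" and "rotation" of the camera in the world. Camera axes: x right, y down, z forward; pixel columns grow to the right and rows downward; lengths in m; the calibration is good to about 2 mm. A picture is of the moment at which its call begins. camera_params takes no time and is no camera call.
- ticket.close_job(): hands the job in; it is judged then, once.
The state is a dict: "clock": time; "joint_pos": joint angles; "joint_vel": joint speeds; "tau": joint torques, N m; "ee_pos": TCP position; "ee_rot": TCP orientation; "ft_force": force on the tool from outside, world axes, zero at the start; "torque": the same for the moment, N m; "gripper_width": finger opening in m; "gripper_force": force on a finger pad.
Only numpy, scipy, OpenCV 4.12 (cv2) and the standard library are available. Lean on these libraries where they do the work, as an engineer would, in place of code of your own. Each camera call takes 0.05 s, during which the arm holds its last target. There are 200 camera calls.

## Working session

There is one attempt and no reset: what is moved stays moved. The work goes in short steps, Python scripts to look and compute and a tool call to move; the robot and the scene stay as the last step left them, time stands still between calls to the robot, and variables do not carry over. Pictures are saved under pics/ and viewed, at most 10 in all, crops included, and the job is handed in when it is done.

Besides the shell and the picture viewer there is one more tool, called after ">>>" as name([rows], argument=value, ...), one row to a line, values as JSON. move_arm: Moves the arm, as the interface text tells. Its arguments: {"type":"object","properties":{"claw":{"type":"array"},"delta_pos":{"type":"array"},"turn":{"type":"array"},"force":{"type":"number"}},"required":["claw","delta_pos","turn"]}

```bash
mkdir -p pics; cat > h.py <<'E'
import numpy as np, cv2
from workcell import monitor, viewer, ticket, bot
def cloud(name):
    p,d=viewer.capture(name); c=viewer.camera_params(name)
    v,u=np.mgrid[:384,:512]
    P=np.stack([(u-c['cx'])/c['fx']*d,(v-c['cy'])/c['fy']*d,d],-1)
    R=np.array(c['rotation'])
    if R.shape!=(3,3):
        from scipy.spatial.transform import Rotation
        R=Rotation.from_quat(np.roll(R,-1)).as_matrix()
    W=P@R.T+np.array(c['xyz']); W[d==0]=np.nan
    return p,W
E
python3 - <<'E'
from h import *
print(bot.grip_depth); s=monitor.state(); print(s)
for n in('top','side'):
    p,W=cloud(n); np.savez(n,p=p,W=W); cv2.imwrite(f'pics/{n}0.png',p[:,:,::-1]); print(viewer.camera_params(n))
a=cv2.imread('pics/top0.png');b=cv2.imread('pics/side0.png')
E
```

```text
0.0187
{'clock': 0.0, 'joint_pos': array([ 1.14690363,  0.47778907,  0.02232152,  1.55641467, -0.01146776,
        1.10930206, -0.08313695]), 'joint_vel': array([-0.00011244, -0.00100405,  0.00045452, -0.00074021, -0.00100053,
       -0.00061274,  0.0002468 ]), 'tau': array([-8.23117516e-04, -5.82856107e+01,  1.53422099e+00, -2.72616702e+01,
       -5.43380762e-02,  1.68628892e-02,  1.39274284e-04]), 'ee_pos': array([ 0.20944017, -0.64106615,  0.22170432]), 'ee_rot': array([-8.66243228e-04,  9.87558629e-01,  1.57248710e-01, -2.15114808e-04]), 'ft_force': array([ 0.33688404,  0.05127231, -0.69447432]), 'torque': array([-0.04963996,  0.04218847, -0.00736719]), 'gripper_force': 0.0, 'gripper_width': 0.0880855142492958}
{'fx': 351.30620723892133, 'fy': 351.30620723892133, 'cx': 251.79784409925273, 'cy': 192.47975376365488, 'xyz': array([ 0.44105149, -0.00694314,  1.10503128]), 'rotation': array([-0.04034852,  0.70732462, -0.70522244,  0.02692944])}
{'fx': 419.1315179265573, 'fy': 419.1315179265573, 'cx': 252.89897415068972, 'cy': 196.918308807355, 'xyz': array([-0.20977228,  0.83748705,  0.68766872]), 'rotation': array([ 0.18053584, -0.30278768,  0.80113405, -0.48364311])}
```

View pics/top0.png

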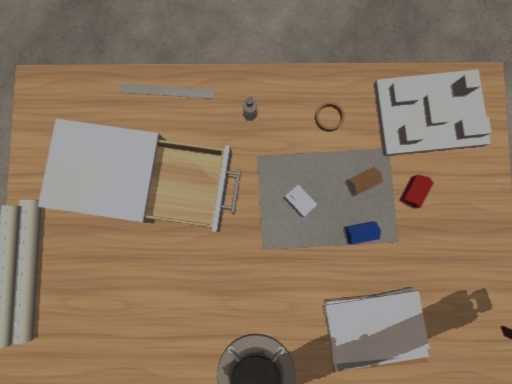

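View pics/side0.png

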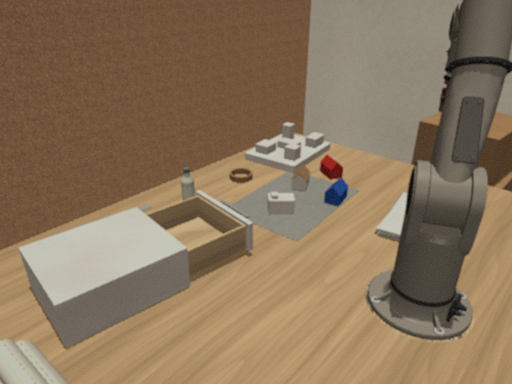

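The top view shows the brown-roofed house at (365,181), the flat-roofed block at (301,200), and blue and red look-alikes at (363,232) and (418,191). The chest is at (100,170) with the drawer open to its right, and the handle is near (236,192). The side view agrees.

```bash
python3 - <<'E'
from h import *
z=np.load('top.npz');p,W=z['p'],z['W']; zz=W[...,2]
v,u=np.mgrid[:384,:512]
def rect(m,l):
    q=W[m][:,:2]; r=cv2.minAreaRect((q*1000).astype(np.float32)); print(l,m.sum(),r, np.nanmedian(zz[m]),np.nanmax(zz[m])); return cv2.boxPoints(r).round(0)
def box(x0,x1,y0,y1): return (u>=x0)&(u<=x1)&(v>=y0)&(v<=y1)
print(p[181,365],W[181,365],p[200,301],p[165,325],W[165,325])
m=box(335,395,160,205)&(zz>0.03); print(rect(m,'house'))
m=box(335,395,160,205)&(zz>0.06); print(rect(m,'ridge'))
m=box(335,395,160,205)&(zz>0.012); print(rect(m,'house.012'))
m=box(275,330,175,225)&(zz>0.03); print(rect(m,'block'))
m=box(275,330,175,225)&(zz>0.045); print(rect(m,'blocktop'))
m=box(336,395,212,250)&(zz>0.012); print(rect(m,'blue'))
# chest top
m=box(30,170,110,230)&(zz>0.109); print(rect(m,'chest'))
m=box(165,250,130,240)&(zz>0.097)&(zz<.115); print(rect(m,'front'))
m=box(231,245,160,220)&(zz>0.06)&(zz<.092); print(rect(m,'handle'))
m=box(170,210,160,215); print('floor',np.nanmedian(zz[m]),'table',np.nanmedian(zz[270:300,60:300]))
E
```

```text
[106  78  54] [ 0.57490849 -0.32189237  0.067444  ] [163 164 167] [118 115 107] [ 0.63400778 -0.2170038   0.00317336]
house 548 ((580.3485107421875, -329.47369384765625), (52.74337387084961, 89.18428039550781), 26.67605972290039) 0.05422311147040715 0.07077150919615738
[[ 537. -301.]
 [ 577. -381.]
 [ 624. -357.]
 [ 584. -278.]]
ridge 151 ((580.3203125, -329.0530090332031), (19.73507308959961, 87.10105895996094), 24.339975357055664) 0.06414707932746144 0.07077150919615738
[[ 553. -293.]
 [ 589. -373.]
 [ 607. -365.]
 [ 571. -285.]]
house.012 579 ((580.3485107421875, -329.47369384765625), (52.74337387084961, 89.18428039550781), 26.67605972290039) 0.05350840842951077 0.07077150919615738
[[ 537. -301.]
 [ 577. -381.]
 [ 624. -357.]
 [ 584. -278.]]
block 522 ((519.3131103515625, -132.56509399414062), (83.93346405029297, 54.28925704956055), 42.47394561767578) 0.05067973142738724 0.06683416955554344
[[ 470. -141.]
 [ 507. -181.]
 [ 569. -124.]
 [ 532.  -84.]]
blocktop 504 ((519.3617553710938, -132.65249633789062), (83.76892852783203, 54.133995056152344), 42.75938415527344) 0.05082637142786
[... 262 characters left out ...]
]
 [ 458. -357.]
 [ 441. -270.]]
chest 9508 ((601.831298828125, 454.73223876953125), (308.63775634765625, 260.1753845214844), 81.8228759765625) 0.1169098950324769 0.12341870841184888
[[451. 320.]
 [709. 283.]
 [753. 589.]
 [495. 626.]]
front 504 ((555.0475463867188, 174.70208740234375), (177.37979125976562, 250.82069396972656), 86.64180755615234) 0.1036612798964599 0.10907645777660258
[[425.  94.]
 [675.  79.]
 [685. 256.]
 [435. 271.]]
handle 177 ((545.697021484375, 68.69747161865234), (25.719884872436523, 128.35508728027344), 82.07765197753906) 0.08261417843561158 0.08799324991629653
[[480.  65.]
 [607.  47.]
 [611.  73.]
 [484.  90.]]
floor 0.022695993212163312 table 0.0006268348602769258
```

```bash
cat >> h.py <<'E'
def go(x,y,z,yang):
    "shift (tool axes) and turn from the measured pose to a TCP goal; yang = world angle of tool y, deg"
    from scipy.spatial.transform import Rotation
    s=monitor.state(); R=Rotation.from_quat(np.roll(s['ee_rot'],-1)).as_matrix()
    a=np.degrees(np.arctan2(R[1,1],R[0,1]))
    t=-((yang-a+180)%360-180)
    print('t',round(s['clock'],2),'tcp',s['ee_pos'].round(4),'yang',a.round(2),'j',s['joint_pos'].round(2),'d',(R.T@(np.array([x,y,z])-s['ee_pos'])).round(4),'turn',round(t,2))
E
```

>>> move_arm([
  [0.045,-0.018,0],
  [0.09,-0.036,0],
  [0.135,-0.054,0],
  [0.18,-0.072,0],
  [0.225,-0.09,0],
], claw=[100,100,100,100,100], turn=[-9.7,-19.4,-29.1,-38.8,-48.5])

```text
clock: 0.72
ee_pos: [0.3964, -0.4849, 0.2223]
ee_rot: [-0.0, 0.834, 0.551, -0.0]
ft_force: [0.7, -0.2, -0.5]
gripper_width: 0.0883
gripper_force: 0.0
```

```bash
python3 -c "
from h import *
go(.580,-.329,.20,25.5)"
```

```text
t 0.72 tcp [ 0.3964 -0.4849  0.2223] yang -23.09 j [ 0.95  0.41 -0.22  1.67  0.1   1.08  0.3 ] d [0.2154 0.1077 0.0223] turn -48.59
```

>>> move_arm([
  [0.043,0.0215,0.004],
  [0.086,0.043,0.008],
  [0.129,0.0645,0.012],
  [0.172,0.086,0.016],
  [0.2154,0.1077,0.0223],
], claw=[100,100,100,100,100], turn=[-9.7,-19.4,-29.1,-38.9,-48.6])

```text
clock: 1.35
ee_pos: [0.5808, -0.3304, 0.2]
ee_rot: [-0.0, 0.534, 0.846, -0.0]
ft_force: [-0.0, -1.1, 0.3]
gripper_width: 0.0876
gripper_force: 0.0
```

>>> move_arm([
  [0,0,0.03],
  [0,0,0.06],
  [0,0,0.09],
  [0,0,0.1],
  [0,0,0.1],
], claw=[100,100,100,100,100], turn=[0,0,0,0,0])

```text
clock: 1.98
ee_pos: [0.5797, -0.3312, 0.1]
ee_rot: [-0.001, 0.536, 0.844, -0.0]
ft_force: [-0.4, 0.2, 0.3]
gripper_width: 0.0878
gripper_force: 0.0
```

```bash
python3 - <<'E'
from h import *
go(.580,-.329,.012,25.5)
p,W=cloud('side'); q,W2=cloud('top')
a=cv2.resize(p[120:250,220:400],None,fx=2.2,fy=2.2); b=cv2.resize(q[120:250,280:460],None,fx=2.2,fy=2.2)
cv2.imwrite('pics/g1.png',np.hstack([a,b])[:,:,::-1])
E
```

```text
t 1.98 tcp [ 0.5797 -0.3312  0.1   ] yang 25.19 j [ 0.71  0.63 -0.41  1.65  0.3   0.93  0.63] d [0.0018 0.0013 0.088 ] turn -0.31
```

View pics/g1.png

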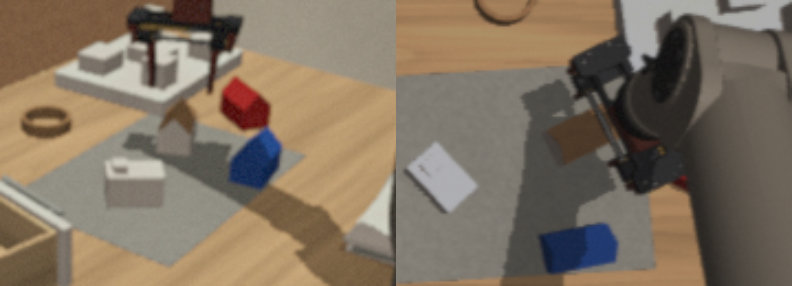

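The crop shows the open fingers at (150,85) and (212,90) above the house at (177,128). In the top view on the right the gripper lies across the ridge. I'll lower and grip.

>>> move_arm([
  [0.002,0.001,0.02],
  [0.002,0.001,0.045],
  [0.002,0.001,0.07],
  [0.002,0.001,0.087],
  [0.002,0.001,0.087],
], claw=[100,100,100,100,100], turn=[0,0,0,0,0])

```text
clock: 2.7
ee_pos: [0.579, -0.3286, 0.0118]
ee_rot: [-0.001, 0.536, 0.844, -0.0]
ft_force: [-0.6, 0.4, -0.2]
gripper_width: 0.0878
gripper_force: 0.0
```

>>> move_arm([
  [0,0,0],
  [0,0,0],
  [0,0,0],
  [0,0,0],
  [0,0,0],
], claw=[50,40,40,40,40], turn=[0,0,0,0,0], force=15)

```text
clock: 3.32
ee_pos: [0.5802, -0.3293, 0.0139]
ee_rot: [0.0, 0.536, 0.844, -0.0]
ft_force: [-1.0, 0.5, 3.1]
gripper_width: 0.054
gripper_force: 14.9
```

>>> move_arm([
  [0,0,-0.02],
  [0,0,-0.06],
  [0,0,-0.1],
  [0,0,-0.14],
  [0,0,-0.14],
], claw=[40,40,40,40,40], turn=[0,0,0,0,0])

```text
clock: 3.95
ee_pos: [0.5824, -0.3298, 0.1583]
ee_rot: [0.004, 0.536, 0.844, 0.0]
ft_force: [0.6, 0.1, -1.9]
gripper_width: 0.0537
gripper_force: 14.9
```

```bash
python3 - <<'E'
from h import *
go(.564,.200,.155,-8.15)
print(monitor.state()['gripper_width'])
E
```

```text
t 3.95 tcp [ 0.5824 -0.3298  0.1583] yang 25.19 j [ 0.73  0.56 -0.43  1.61  0.27  1.02  0.65] d [0.4873 0.2088 0.0014] turn 33.34
0.05372199186454863
```

>>> move_arm([
  [0.03,0.013,0],
  [0.07,0.03,0],
  [0.115,0.049,0],
  [0.16,0.069,0],
  [0.205,0.088,0],
], claw=[40,40,40,40,40], turn=[0,0,0,0,0])

```text
clock: 4.58
ee_pos: [0.5714, -0.1045, 0.1527]
ee_rot: [-0.001, 0.536, 0.844, -0.0]
ft_force: [1.6, 0.4, -0.8]
gripper_width: 0.0538
gripper_force: 14.9
```

>>> move_arm([
  [0.045,0.019,0],
  [0.09,0.039,0],
  [0.135,0.058,0],
  [0.18,0.077,0],
  [0.21,0.09,0],
], claw=[40,40,40,40,40], turn=[0,0,0,0,0])

```text
clock: 5.2
ee_pos: [0.5632, 0.1248, 0.1528]
ee_rot: [-0.001, 0.535, 0.845, -0.0]
ft_force: [1.0, 0.3, -0.6]
gripper_width: 0.0539
gripper_force: 14.9
```

```bash
python3 - <<'E'
from h import *
go(.564,.200,.155,-8.15)
print(monitor.state()['gripper_width'])
E
```

```text
t 5.2 tcp [0.5632 0.1248 0.1528] yang 25.34 j [ 0.1   0.45 -0.55  1.83  0.29  0.94 -0.13] d [ 0.0676  0.0329 -0.0022] turn 33.49
0.05392823178902025
```

>>> move_arm([
  [0.018,0.009,0],
  [0.036,0.018,0],
  [0.054,0.027,0],
  [0.0675,0.033,0],
  [0.0675,0.033,0],
], claw=[40,40,40,40,40], turn=[8.4,16.8,25.2,33.5,33.5])

```text
clock: 5.82
ee_pos: [0.5646, 0.1986, 0.1528]
ee_rot: [-0.0, 0.755, 0.656, -0.0]
ft_force: [0.6, -0.1, -1.1]
gripper_width: 0.054
gripper_force: 14.9
```

```bash
python3 - <<'E'
from h import *
p,W=cloud('side'); q,W2=cloud('top')
go(.564,.200,.035,-8.15)
print(monitor.state()['gripper_width'])
a=cv2.resize(p[150:320,30:280],None,fx=1.6,fy=1.6); b=cv2.resize(q[110:280,30:280],None,fx=1.6,fy=1.6)
cv2.imwrite('pics/g2.png',np.hstack([a,b])[:,:,::-1])
E
```

```text
t 5.92 tcp [0.5652 0.1965 0.1528] yang -8.14 j [-0.11  0.46 -0.43  1.79  0.23  0.94 -0.78] d [ 0.0034 -0.0015  0.1178] turn 0.01
0.05356457598853157
```

View pics/g2.png

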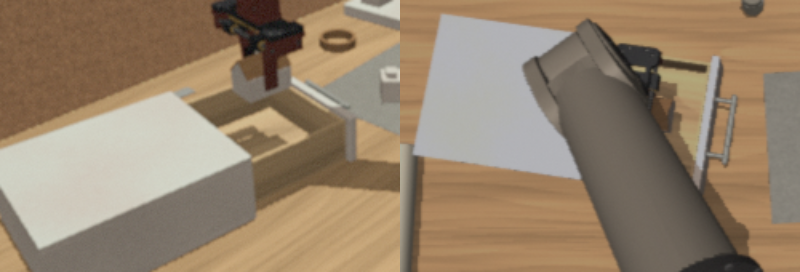

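The side crop shows the house held level at (262,75), above the drawer floor. In the top crop the gripper at (640,70) sits between the chest's edge and the drawer front. I'll lower in stages.

>>> move_arm([
  [0.001,0,0.02],
  [0.002,0,0.045],
  [0.002,0,0.07],
  [0.002,0,0.095],
  [0.002,0,0.1],
], claw=[40,40,40,40,40], turn=[0,0,0,0,0])

```text
clock: 6.55
ee_pos: [0.5641, 0.1977, 0.0505]
ee_rot: [-0.001, 0.756, 0.654, -0.002]
ft_force: [-0.2, 0.0, -1.3]
gripper_width: 0.0542
gripper_force: 14.9
```

```bash
python3 - <<'E'
from h import *
go(.564,.200,.035,-8.15)
s=monitor.state();print(s['gripper_width'],s['ft_force'])
p,W=cloud('side')
a=cv2.resize(p[150:320,30:280],None,fx=2.4,fy=2.4)
cv2.imwrite('pics/g3.png',a[:,:,::-1])
E
```

```text
t 6.55 tcp [0.5641 0.1977 0.0505] yang -8.3 j [-0.15  0.59 -0.39  1.85  0.31  0.76 -0.85] d [ 0.0023 -0.0004  0.0155] turn -0.15
0.054183634457630594 [-0.15816181  0.03490515 -1.25496296]
```

View pics/g3.png

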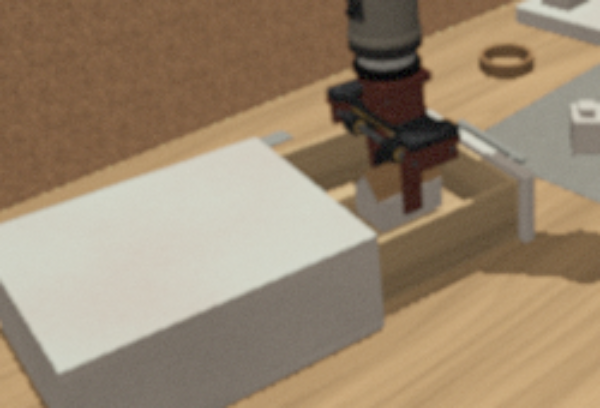

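The house at (400,195) is inside the drawer and just above its floor. The gripper body at (395,125) is clear of the chest's top. I'll lower slowly until it touches.

>>> move_arm([
  [0,0,0.004],
  [0,0,0.008],
  [0,0,0.012],
  [0,0,0.014],
  [0,0,0.014],
], claw=[40,40,40,40,40], turn=[0,0,0,0,0])

```text
clock: 7.22
ee_pos: [0.5658, 0.1993, 0.0393]
ee_rot: [0.0, 0.756, 0.654, -0.0]
ft_force: [-0.4, 0.7, -1.6]
gripper_width: 0.0541
gripper_force: 14.9
```

>>> move_arm([
  [0,0,0.001],
  [0,0,0.002],
  [0,0,0.003],
  [0,0,0.003],
], claw=[40,40,40,40], turn=[0,0,0,0])

```text
clock: 7.72
ee_pos: [0.5658, 0.1993, 0.0363]
ee_rot: [-0.0, 0.756, 0.654, -0.0]
ft_force: [0.2, -0.5, -1.4]
gripper_width: 0.0541
gripper_force: 14.9
```

>>> move_arm([
  [0,0,0.001],
  [0,0,0.002],
  [0,0,0.002],
], claw=[40,40,40], turn=[0,0,0])

```text
clock: 8.1
ee_pos: [0.5661, 0.2003, 0.0358]
ee_rot: [-0.0, 0.756, 0.654, 0.001]
ft_force: [-3.9, 0.2, 9.8]
gripper_width: 0.054
gripper_force: 14.9
```

It has touched down at about 10 N, so I'll release and rise.

>>> move_arm([
  [0,0,-0.001],
  [0,0,-0.001],
  [0,0,-0.001],
  [0,0,-0.001],
  [0,0,-0.001],
], claw=[65,90,100,100,100], turn=[0,0,0,0,0])

```text
clock: 8.72
ee_pos: [0.5658, 0.1992, 0.0352]
ee_rot: [-0.0, 0.756, 0.654, -0.0]
ft_force: [-0.1, 0.4, -0.7]
gripper_width: 0.0875
gripper_force: 0.0
```

>>> move_arm([
  [0,0,-0.02],
  [0,0,-0.06],
  [0,0,-0.11],
  [0,0,-0.15],
  [0,0,-0.15],
], claw=[100,100,100,100,100], turn=[0,0,0,0,0])

```text
clock: 9.35
ee_pos: [0.5681, 0.2006, 0.1905]
ee_rot: [0.001, 0.756, 0.654, 0.004]
ft_force: [0.4, 0.5, 0.4]
gripper_width: 0.0877
gripper_force: 0.0
```

```bash
python3 - <<'E'
from h import *
p,W=cloud('side'); zz=W[...,2]
a=cv2.resize(p[150:320,30:280],None,fx=2.4,fy=2.4)
cv2.imwrite('pics/g4.png',a[:,:,::-1])
dx=np.array([.1418,.9899]);dy=np.array([-.9899,.1418]);h=np.array([.5443,.0615])
q=W[...,:2]-h; X=q@dx; Y=q@dy
# handle check by front panel top from side view
m=(zz>.095)&(zz<.115)&(abs(Y)<.12)&(X>0)&(X<.1); print('front x',np.nanpercentile(X[m],[2,50,98]),m.sum())
m=(zz>.03)&(zz<.1)&(abs(Y)<.07)&(X>.08)&(X<.22); print('house pts',m.sum(),np.nanmean(X[m]),np.nanmean(Y[m]),np.nanmax(zz[m]))
# push start: in front of the handle
for d in (-.06,): 
    t=h+d*dx; print('start',t); go(t[0],t[1],.20,81.85)
E
```

```text
front x [0.03602926 0.04835314 0.08119217] 348
house pts 787 0.14628855970275143 0.013339989249819249 0.09197392972093266
start [0.535792 0.002106]
t 9.4 tcp [0.5668 0.1998 0.188 ] yang -8.31 j [-0.1   0.43 -0.44  1.75  0.21  1.01 -0.77] d [-0.2001 -0.0021 -0.0124] turn -90.16
```

View pics/g4.png

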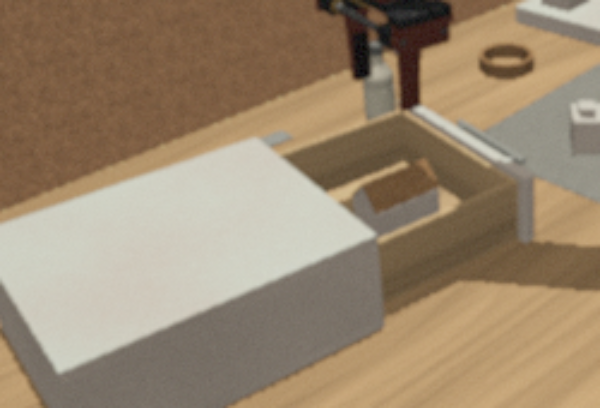

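The house stands upright on the drawer floor at (400,195). Next I'll move in front of the handle with the fingers shut and push.

>>> move_arm([
  [-0.04,0,0],
  [-0.09,0,0],
  [-0.14,-0.001,0],
  [-0.18,-0.002,0],
  [-0.205,-0.002,0],
], claw=[60,20,0,0,0], turn=[0,0,0,0,0])

```text
clock: 10.02
ee_pos: [0.5327, -0.0059, 0.1843]
ee_rot: [-0.001, 0.757, 0.653, -0.001]
ft_force: [-0.4, 0.4, 0.2]
gripper_width: 0.0415
gripper_force: 0.0
```

>>> move_arm([
  [0,0,0.02],
  [0,0,0.06],
  [0,0,0.1],
  [0,0,0.125],
  [0,0,0.125],
], claw=[0,0,0,0,0], turn=[0,0,0,0,0])

```text
clock: 10.65
ee_pos: [0.5317, -0.0034, 0.058]
ee_rot: [-0.002, 0.756, 0.654, -0.002]
ft_force: [-1.0, 1.3, 0.0]
gripper_width: 0.0003
gripper_force: 0.0
```

```bash
python3 - <<'E'
from h import *
p,W=cloud('side'); go(.5443,.0615,.065,-8.15)
s=monitor.state();print(s['gripper_width'],s['ft_force'])
cv2.imwrite('pics/g5.png',cv2.resize(p[150:320,30:280],None,fx=2.4,fy=2.4)[:,:,::-1])
E
```

```text
t 10.7 tcp [ 0.5331 -0.0032  0.0595] yang -8.29 j [ 0.17  0.49 -0.35  2.    0.26  0.69 -0.49] d [ 0.0656  0.0017 -0.0055] turn -0.14
0.0004093341799812645 [ 0.04868457 -0.94386727  1.15598673]
```

View pics/g5.png

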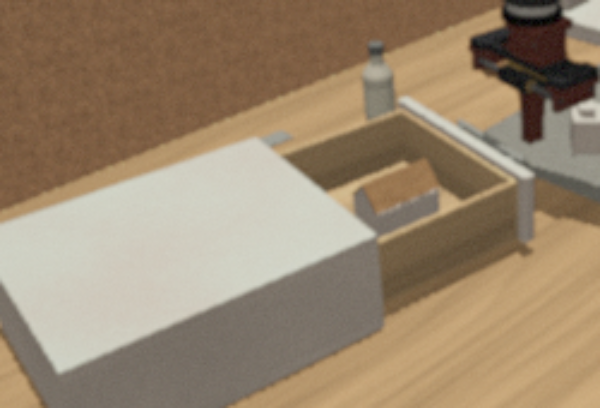

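The fingers are at (535,120), in front of the handle, and the house is still upright at (400,195). I'll push now.

>>> move_arm([
  [0.015,0,0],
  [0.03,0,0],
  [0.042,0,0],
  [0.05,0,0],
  [0.06,0,0],
], claw=[0,0,0,0,0], turn=[0,0,0,0,0])

```text
clock: 11.32
ee_pos: [0.5431, 0.0561, 0.0605]
ee_rot: [0.0, 0.757, 0.654, -0.0]
ft_force: [-0.3, -1.4, 1.1]
gripper_width: 0.0006
gripper_force: 0.7
```

>>> move_arm([
  [0.01,0,0],
  [0.022,0,0],
  [0.036,0,0],
  [0.05,0,0],
  [0.062,0,0],
], claw=[0,0,0,0,0], turn=[0,0,0,0,0])

```text
clock: 11.95
ee_pos: [0.5521, 0.1187, 0.0603]
ee_rot: [-0.0, 0.756, 0.654, 0.0]
ft_force: [0.8, -2.0, 0.4]
gripper_width: 0.0004
gripper_force: 0.7
```

>>> move_arm([
  [0.012,0,0],
  [0.024,0,0],
  [0.038,0,0],
  [0.052,0,0],
  [0.062,0,0],
], claw=[0,0,0,0,0], turn=[0,0,0,0,0])

```text
clock: 12.58
ee_pos: [0.5609, 0.1801, 0.0603]
ee_rot: [-0.0, 0.756, 0.654, 0.0]
ft_force: [0.3, -0.9, 0.8]
gripper_width: 0.0001
gripper_force: 0.7
```

```bash
python3 - <<'E'
from h import *
p,W=cloud('side'); t=np.array([.5443,.0615])+(.1926-.0155)*np.array([.1418,.9899]); go(t[0],t[1],.06,-8.15)
s=monitor.state();print(s['ft_force'])
cv2.imwrite('pics/g6.png',cv2.resize(p[150:320,30:280],None,fx=2.4,fy=2.4)[:,:,::-1])
E
```

```text
t 12.62 tcp [0.5609 0.1818 0.0605] yang -8.19 j [-0.14  0.56 -0.36  1.87  0.27  0.76 -0.8 ] d [0.0557 0.0006 0.0006] turn -0.04
[-0.16701154  0.69376855  0.64854276]
```

View pics/g6.png

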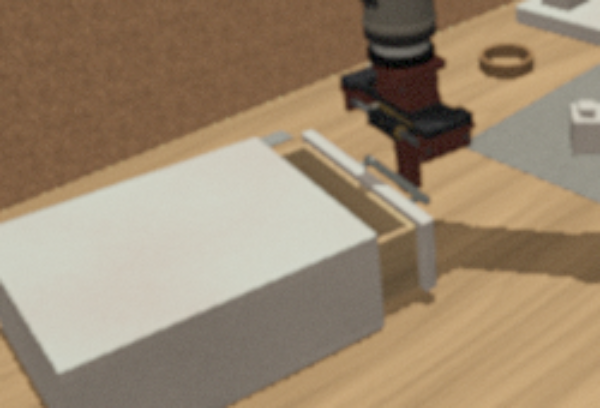

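The drawer is sliding in, with the fingers on the bar at (410,190) and about 55 mm left to go.

>>> move_arm([
  [0.011,0,0],
  [0.022,0,0],
  [0.033,0,0],
  [0.042,0,0],
  [0.048,0,0],
], claw=[0,0,0,0,0], turn=[0,0,0,0,0])

```text
clock: 13.25
ee_pos: [0.5677, 0.2271, 0.0603]
ee_rot: [-0.0, 0.756, 0.654, -0.0]
ft_force: [-1.0, -0.8, 0.2]
gripper_width: 0.0006
gripper_force: 0.6
```

>>> move_arm([
  [0.002,0,0],
  [0.004,0,0],
  [0.006,0,0],
  [0.006,0,0],
], claw=[0,0,0,0], turn=[0,0,0,0])

```text
clock: 13.75
ee_pos: [0.5688, 0.2324, 0.0604]
ee_rot: [0.0, 0.756, 0.654, 0.0]
ft_force: [-0.7, -0.5, -0.3]
gripper_width: 0.0004
gripper_force: 0.1
```

>>> move_arm([
  [0.002,0,0],
  [0.004,0,0],
  [0.005,0,0],
  [0.005,0,0],
], claw=[0,0,0,0], turn=[0,0,0,0])

```text
clock: 14.25
ee_pos: [0.5693, 0.2355, 0.0604]
ee_rot: [0.001, 0.757, 0.654, -0.001]
ft_force: [-2.3, -5.2, 4.0]
gripper_width: 0.0006
gripper_force: 2.8
```

```bash
python3 - <<'E'
from h import *
p,W=cloud('side'); s=monitor.state();print(s['ft_force'],s['ee_pos'])
zz=W[...,2]; q=W[...,:2]-np.array([.5443,.0615]); X=q@np.array([.1418,.9899]); Y=q@np.array([-.9899,.1418])
m=(zz>.098)&(zz<.113)&(abs(Y)<.125)&(X>.15)&(X<.28); print(m.sum(),np.nanpercentile(X[m],[2,25,50,75,98]))
m=(zz>.114)&(zz<.13)&(abs(Y)<.1)&(X>.2); print(np.nanpercentile(X[m],1))
E
```

```text
[-1.90351637 -5.58304118  3.30558905] [0.56933785 0.23547005 0.06039356]
148 [0.17799037 0.18853713 0.23093484 0.23256875 0.2398921 ]
0.24703138941584274
```

>>> move_arm([
  [0.002,0,0],
  [0.003,0,0],
  [0.003,0,0],
], claw=[0,0,0], turn=[0,0,0])

```text
clock: 14.68
ee_pos: [0.5693, 0.2355, 0.0603]
ee_rot: [0.002, 0.757, 0.653, -0.003]
ft_force: [-4.5, -10.6, 8.8]
gripper_width: 0.0001
gripper_force: 6.0
```

>>> move_arm([
  [-0.01,0,0],
  [-0.03,0,0],
  [-0.06,0,0],
  [-0.07,0,-0.04],
  [-0.07,0,-0.08],
], claw=[0,0,0,0,0], turn=[0,0,0,0,0])

```text
clock: 15.3
ee_pos: [0.5593, 0.1686, 0.1408]
ee_rot: [-0.0, 0.757, 0.653, -0.001]
ft_force: [1.4, 1.2, 0.2]
gripper_width: 0.0006
gripper_force: 0.0
```

```bash
python3 - <<'E'
from h import *
p,W=cloud('side'); s=monitor.state();print(s['ft_force'],s['ee_pos'])
q,W2=cloud('top')
zz=W2[...,2]; Q=W2[...,:2]-np.array([.5443,.0615]); X=Q@np.array([.1418,.9899]); Y=Q@np.array([-.9899,.1418])
for lo,hi in((.098,.110),(.07,.092)):
    m=(zz>lo)&(zz<hi)&(abs(Y)<.125)&(X>.15)&(X<.28); print(m.sum(),np.nanpercentile(X[m],[2,25,50,75,98]))
a=cv2.resize(p[150:320,30:280],None,fx=1.6,fy=1.6); b=cv2.resize(q[110:280,30:280],None,fx=1.6,fy=1.6)
cv2.imwrite('pics/g7.png',np.hstack([a,b])[:,:,::-1])
E
```

```text
[0.83698997 0.47823381 3.19413698] [0.56238612 0.170742   0.14662335]
104 [0.22927041 0.23319544 0.2383711  0.24182474 0.24502326]
21 [0.22860562 0.22897853 0.22924509 0.22984543 0.24129838]
```

View pics/g7.png

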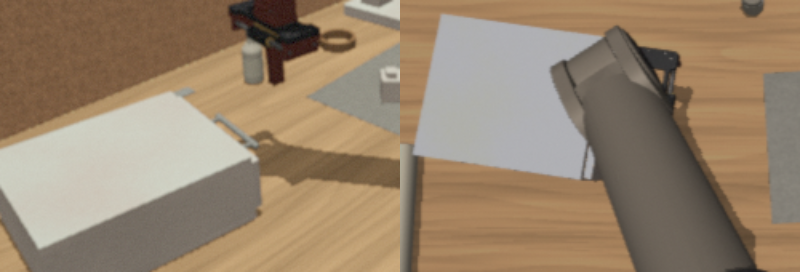

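The drawer is flush with the chest at (250,160) and hit its stop firmly. The arm is clear, so I'll hand it in.

>>> move_arm([
  [0,0,0],
  [0,0,0],
  [0,0,0],
  [0,0,0],
], claw=[0,0,0,0], turn=[0,0,0,0])

```text
clock: 15.9
ee_pos: [0.5593, 0.1709, 0.1396]
ee_rot: [-0.0, 0.756, 0.654, -0.001]
ft_force: [1.0, -0.0, -0.6]
gripper_width: 0.0005
gripper_force: 0.0
```

```bash
python3 -c "
from h import *
print(ticket.close_job())"
```

```text
the job is handed in; nothing more can be done
None
```

I set the pitched-roof house upright on the drawer floor, pushed the drawer shut against its stop without touching the flat-roofed model, and handed the job in at about 16 s; no verdict came back, and the house could not be seen once the drawer was shut.

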